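Clip a fuel rail into the sprung clamp of the flow bench

TASK

Mount the loose fuel rail in the rail clamp, injector cups up: put its ball nose into the sprung feed cone and push the cone back, then press the neck at the other end down past the sprung jaw until it sits fully home in the fork and the jaw has snapped shut over it, and let go. Press firmly but never force it, and leave the grease pot, the spanner and the yellow screwdriver where they are.

Things in the scene. Friction and masses are not known exactly. Their poses are not given: they have to be found in the camera images.
- rail_mid (a point): Loose aluminium fuel rail, 170 mm long, 0.25 kg, lying with its four injector cups up. This point: on the rail's axis, 12 mm above its underside. x: along the rail to the ball nose, z: up out of the cups. Square body 24 x 24 mm from x = -45 to 55 mm, flat sides free for a grasp from x = 20 to 55; cups 18 mm across at x = -32, -7, 18, 43, rims 20 mm above the axis; mounting lugs at x = -4 to 16, 60 mm across, the lowest 6 mm.
- rail_neck (a point): Middle of the rail's round neck, on its axis at x = -58 mm from rail_mid, axes as rail_mid. The neck is 16 mm across and 26 mm long (x = -71 to -45 mm from rail_mid), between the body's shoulder and the end cap (24 mm across, x = -83 to -71 mm).
- rail_nose (a point): Centre of the rail's steel ball nose, 18 mm across, on the axis at x = 78 mm from rail_mid, axes as rail_mid. A stem 12 mm across joins it to the body.
- fork_seat (a point): Where the neck's middle sits in the fork of the rail clamp (fixed grey base 250 x 84 x 10 mm), 60 mm above the bench. x: level, from fork to feed cone; z up; y across. Fork plate 14 mm thick along x, slot 19 mm wide, floor 8 mm below this point; fixed prong on the -y side, up to 37 mm above it, hinged jaw on +y. Shoulder goes on the cone side, end cap outside.
- jaw_nose (a point): Lower inner edge of the dark sprung jaw's nose, which half closes the slot: 9.5 mm above fork_seat, at its y = 0 when shut. From it the nose slopes up and outward to 35 mm above fork_seat, where the mouth is 24 mm wide. A neck pressed down shoves it aside (10 to 22 N at the fork, too much to lever from a grasp far from it) and it snaps back over the neck. Axes as fork_seat; moves with the jaw.
- jaw (a joint): Angle of the sprung jaw, rad: 0 shut over the slot, about 0.12 while a neck passes, at most 0.5; a spring closes it.
- cone_seat (a point): Where the ball nose's centre sits in the steel feed cone, level with fork_seat, 124 mm from it along x while the cone is out; moves with it, axes as fork_seat. The mouth faces the fork: 30 mm across, 4 mm before this point, walls 40 degrees to the axis, closed all round. So the nose goes in along x with the rail tilted, end cap some 30 degrees up to pass over the fork.
- feed_cone (a joint): How far the sprung feed cone is pushed back along +x: 0 (out) to 0.020 m, 3 N to start and 0.3 N more per mm. With the nose in it and the rail level, shoulder and end cap clear the fork between 0.006 and 0.018; a seated rail, let go, is pushed back until its shoulder meets the fork, near 0.006, neck's middle 6 mm before fork_seat.
- grease_pot: White pot with a blue cap, 58 mm across, 73 mm high, standing behind the clamp; origin in the middle of its underside. Leave alone.
- spanner_13: Steel spanner 162 x 26 x 7 mm lying in front of the clamp, along its x; origin in the middle of its underside. Leave alone.
- screwdriver_yellow: Screwdriver with a yellow handle, 167 x 25 x 22 mm, lying behind the rail, along its x; origin in the middle of its underside. Leave alone.

How it is judged (in metres and radians):
At the end, for the whole second after the job is handed in: The rail lies in the clamp, cups up (within 0.15 rad): the neck's middle within 3 mm of fork_seat across, 3.5 mm in height and 8.5 mm along the rail; the ball nose within 4 mm of cone_seat with the cone held back by more than 3 mm; the jaw shut (below 0.05 rad); the rail let go and at rest (z of rail_neck in the frame of fork_seat between -0.003 and 0.0035 m and y of rail_neck in the frame of fork_seat between -0.003 and 0.003 m and x of rail_neck in the frame of fork_seat between -0.0085 and 0.0085 m and distance between rail_nose and cone_seat below 0.004 m and value of joint feed_cone above 0.003 m and value of joint jaw below 0.05 rad and angle between rail_mid's own z axis and vertical below 0.15 rad and linear speed of rail below 0.02 m/s); the robot touches nothing.
It fails at once if the rail is forced against the clamp with more than 90 N (contact force between rail and stand above 90 N).
It fails at once if the grease pot, the spanner or the yellow screwdriver is moved by more than 20 mm (distance of any of grease_pot, spanner_13, screwdriver_yellow from where it was at the start of the episode above 0.02 m).
It also fails if it takes over 64 s, if anything falls off the work surface, if the arm or the gripper's body presses on something with over 40 N, if the wrist force passes 120 N, or if a joint passes its speed limit or range.

ROBOT

A 6-joint arm with a two-finger parallel gripper is mounted at the origin on a cart in front of the work surface, level with it; the furniture and walls round the work are solid. World frame = base frame: x ahead of the robot, y to its left, z up, the work surface at z = 0. Lengths are in m, angles in degrees, forces in N, time in s.
With the tool pointing down it reaches from about 0.35 to 0.875 m from the base axis. Payload 4.2 kg.
Tool frame: the origin (TCP) lies on the front face of the gripper's body, between the roots of the fingers; the fingertips stand 70 mm ahead of it and the grasp point (between the pads) lies 51 mm ahead of it (r.nose_length is the distance from the TCP to the fingertips, in m); z points along the fingers, y is the direction in which the jaws open and shut (so a half turn about z gives the same grasp; the last joint's range is limited). The gripper opens to 87 mm and grips with 3 to 60 N. Pads are 19 mm wide; open, the fingers measure 117 mm over their backs; the gripper's body (75 mm by 190 mm) begins 51 mm behind the grasp point.
Start: joints at [90.848, 22.042, 0.453, 0, -68.411, -14.817], TCP at [0.151, 0.607, 0.292] pointing down, gripper open.
Joint ranges: [-179.83, 179.83], [-69.29, 118.12], [-61.27, 80.66], [-181.25, 117.63], [-171.15, -9.14], [-177.46, 177.46]. Speed limits (degrees/s): [159.86, 159.86, 180, 180, 180, 180].

INTERFACE

Orientations are given as a 3x3 rotation matrix whose columns are the frame's x, y, z axes.
In Python, from station import telemetry, capture, order, r gives the robot as it stands.
- The arm moves only by the tool drive_tool, never from a script. Its argument "series" is a list of rows, each a list of 4 numbers: the shift along the tool's x, y, z as a fraction of full scale, then the turn about the tool's z as a fraction of full scale. In form: [[dx, dy, dz, turn], ...]. A call has 1 to 10 rows; each row is the pose to reach, as a shift and turn from the pose commanded when the call began, along the tool's axes at that moment; what a row does not reach only later rows make up. Full scale, the value 1, is 0.12 m for a shift and 2 rad for a turn. A row lasts 1/8 s, in which the tool goes at most 62.5 mm and 10.7 degrees, less where a joint would pass 70% of its speed; a pose out of reach is approached as far as the arm can. A call with a number of a shift or a turn outside -1 to 1 is refused whole. A call with a gripper value outside its range is refused whole. "fingers" is the finger opening in mm, from 0 to 87, set as the call begins (left out, the last holds). The fingers move at their own pace and stop on an object; the grip force is fixed at half the most. Time passes only in rows, so rows that repeat a pose let the fingers close. It gives the time, the measured TCP pose, the force and the opening at its end, in the units of the state.
- telemetry.sense(): the state, without advancing time (a new reading comes with each control period).
- capture(name): name is "scene" or "side" or "wrist"; returns a dict with "color" (480x640x3 uint8, blue, green, red), "fx", "fy", "cx", "cy" (pixels), "eye" and "attitude" of the camera in the world; the wrist camera has in their place "mount" (4x4, takes a point from camera to tool coordinates, whose origin is the TCP and whose axes are the flange's). Camera axes: x right, y up, looking along -z (the intrinsics and any distortion apply to the point x, -y, -z); pixel columns grow to the right and rows downward; lengths in m; the calibration is good to about 2 mm. A picture is of the moment at which its call begins: read the wrist's pose just before it. There is no depth.
- order.finish_job(): hands the job in, once; it reports no verdict.
The state is a dict: "time_s": time; "joints": joint angles; "joint_velocities": joint speeds; "effort": joint torques, N m; "tcp_pos": TCP position; "ee_rot": TCP orientation; "wrist_force": force on the tool from outside, world axes, zero at the start; "moment": the same for the moment, N m; "gripper_width": opening from 0.0 (shut) to 1.0 (fully open).
Only numpy, scipy, OpenCV 4.12 (cv2) and the standard library are available. Lean on these libraries where they do the work, as an engineer would, in place of code of your own. Each camera call takes 0.05 s, during which the arm holds its last target. There are 200 camera calls.

## Working session

There is one attempt and no reset: what is moved stays moved. The work goes in short steps, Python scripts to look and compute and a tool call to move; the robot and the scene stay as the last step left them, time stands still between calls to the robot, and variables do not carry over. Pictures are saved under pics/ and viewed, about 8 in all and at most 12, crops included, and the job is handed in when it is done.

Besides the shell and the picture viewer there is one more tool, called after "Emit:" by a JSON object that holds its "name" and its "arguments", one argument or row to a line. drive_tool: Moves the arm, as the interface text tells. Shift numbers are shares of 0.12 m and turn numbers shares of 2 rad, none past 1 either way. Its arguments: {"type":"object","properties":{"series":{"type":"array","items":{"type":"array","items":{"type":"number","minimum":-1,"maximum":1}}},"fingers":{"type":"number"}},"required":["series"]}

```bash
mkdir -p pics; ls; python3 - <<'E'
from station import telemetry, capture, order, r
import cv2,numpy as np
s=telemetry.sense();print({k:np.round(v,3).tolist() for k,v in s.items()})
a=[]
for n in ("scene","side","wrist"):
    c=capture(n);cv2.imwrite(f"pics/{n}0.png",c["color"])
    print(n,{k:np.round(v,4).tolist() for k,v in c.items() if k!="color"})
E
```

```text
pics
{'time_s': 0.0, 'joints': [90.851, 22.088, 0.381, -0.027, -68.413, -14.818], 'joint_velocities': [-0.107, -0.011, -0.012, -0.027, -0.165, 0.067], 'effort': [-0.001, -39.066, 18.74, 4.22, 0.011, -0.0], 'tcp_pos': [0.151, 0.606, 0.291], 'ee_rot': [[0.97, -0.242, -0.0], [-0.242, -0.97, -0.002], [0.0, 0.002, -1.0]], 'wrist_force': [-0.004, -0.689, 0.318], 'moment': [0.022, 0.055, -0.053], 'gripper_width': 0.999}
scene {'fx': 453.9409, 'fy': 453.9409, 'cx': 314.6735, 'cy': 244.707, 'eye': [-0.1256, -0.4561, 0.8078], 'attitude': [[0.4686, 0.5975, -0.6507], [-0.8833, 0.3062, -0.355], [-0.0129, 0.7411, 0.6712]]}
side {'fx': 496.4524, 'fy': 496.4524, 'cx': 315.4561, 'cy': 233.5121, 'eye': [0.5181, 0.813, 0.5635], 'attitude': [[-0.9982, 0.0111, -0.0589], [-0.0567, -0.4916, 0.869], [-0.0193, 0.8707, 0.4913]]}
wrist {'fx': 359.0776, 'fy': 359.0776, 'cx': 315.5721, 'cy': 235.7612, 'mount': [[0.0005, 0.964, 0.2659, 0.0717], [1.0, -0.0006, 0.0001, -0.0004], [0.0003, 0.2659, -0.964, -0.0941], [0.0, 0.0, 0.0, 1.0]]}
```

View pics/scene0.png

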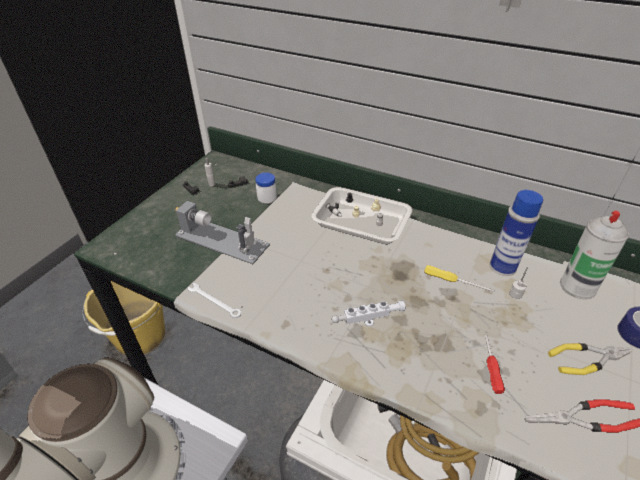

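View pics/side0.png

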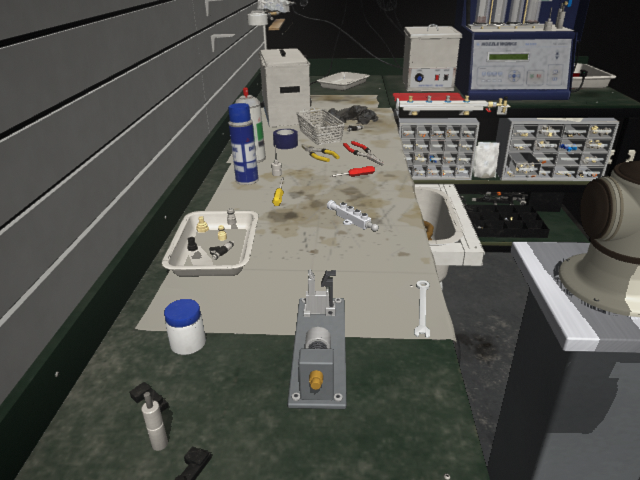

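Scene view: the clamp is at about (222,238), the rail at (370,313), the pot at (265,187), the spanner at (215,300) and the screwdriver at (455,277). Side view: the cone block is nearest at about (318,370), with the fork beyond at (320,290). The rail is at (352,217). Next I'll look at zoomed crops.

```bash
python3 - <<'E'
import cv2,numpy as np
s=cv2.imread("pics/scene0.png");d=cv2.imread("pics/side0.png")
f=lambda im,x,y,w,h,k:cv2.resize(im[y:y+h,x:x+w],None,fx=k,fy=k,interpolation=cv2.INTER_CUBIC)
a=f(s,325,290,90,45,4.444);b=f(d,320,190,70,35,5.714)  # 400x200
c=f(s,170,190,105,105,3.81);e=f(d,280,265,75,150,2.667)
can=np.zeros((600,800,3),np.uint8)
can[:200,:400]=a[:200,:400];can[:200,400:]=b[:200,:400];can[200:600,:400]=c[:400,:400];can[200:600,400:600]=e[:400,:200]
cv2.imwrite("pics/z1.png",can)
E
```

```text
(no output)
```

View pics/z1.png

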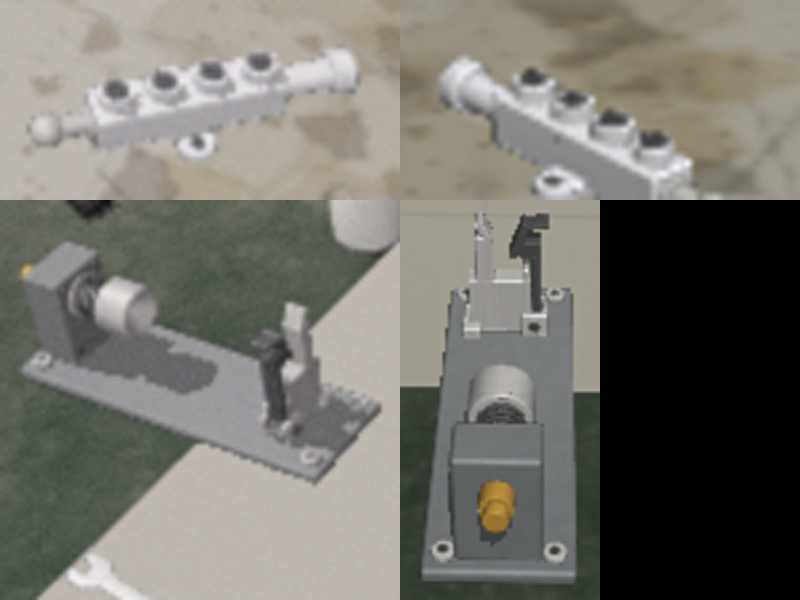

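View pics/wrist0.png

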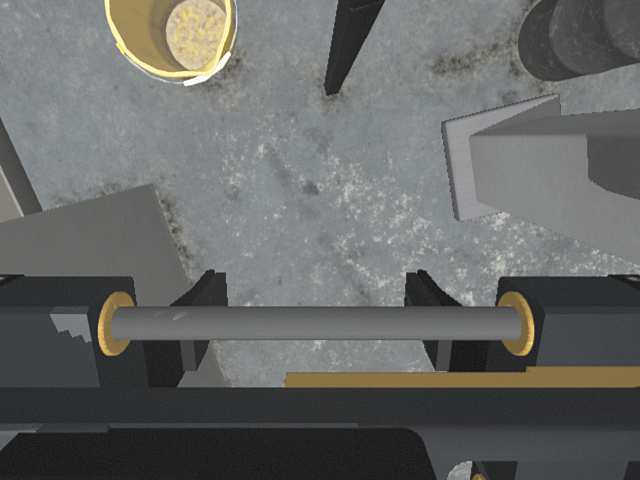

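The crops show the rail's nose on the robot's left (scene crop at (46,128)) and its cap on the right (345,68). In the clamp, the fork is toward -y, the cone toward +y, and the dark jaw is on the robot side. I'll turn these pixels into positions.

```bash
cat > h.py <<'E'
import numpy as np
C={'scene':(453.9409,314.6735,244.707,[-0.1256,-0.4561,0.8078],[[0.4686,0.5975,-0.6507],[-0.8833,0.3062,-0.355],[-0.0129,0.7411,0.6712]]),
'side':(496.4524,315.4561,233.5121,[0.5181,0.813,0.5635],[[-0.9982,0.0111,-0.0589],[-0.0567,-0.4916,0.869],[-0.0193,0.8707,0.4913]])}
def ray(n,u,v):
    f,cx,cy,e,R=C[n];d=np.array(R)@[(u-cx)/f,-(v-cy)/f,-1];return np.array(e),d/np.linalg.norm(d)
def plane(n,u,v,z):
    e,d=ray(n,u,v);return e+d*(z-e[2])/d[2]
def two(p,q):
    (e,d),(g,h)=ray('scene',*p),ray('side',*q)
    t=np.linalg.lstsq(np.c_[d,-h],g-e,rcond=None)[0];a,b=e+d*t[0],g+h*t[1];return (a+b)/2,np.linalg.norm(a-b)
def wray(s,c,u,v):  # wrist
    M=c['mount'];R=np.array(s['ee_rot']);d=R@M[:3,:3]@np.array([(u-c['cx'])/c['fx'],-(v-c['cy'])/c['fy'],-1]);return R@M[:3,3]+s['tcp_pos'],d
def wpl(s,c,u,v,z):
    e,d=wray(s,c,u,v);return e+d*(z-e[2])/d[2]
E
python3 - <<'E'
from h import *
np.set_printoptions(precision=4,suppress=True)
S=lambda x,y:(325+x/4.444,290+y/4.444)
D=lambda x,y:(320+(x-400)/5.714,190+y/5.714)
print("nose",plane('scene',*S(46,128),.012),"cap",plane('scene',*S(345,68),.012))
for x,y in((118,92),(165,80),(211,72),(260,62)):print("cup s",plane('scene',*S(x,y),.032))
for x,y in((534,77),(573,99),(613,118),(656,138)):print("cup d",plane('side',*D(x,y),.032))
K=lambda x,y:(170+x/3.81,190+(y-200)/3.81)
L=lambda x,y:(280+(x-400)/2.667,265+(y-200)/2.667)
for p in((22,368),(315,472),(380,405)):print("base s",plane('scene',*K(*p),.010))
for p in((422,572),(576,572),(450,292),(573,290)):print("base d",plane('side',*L(*p),.010))
print("prong top",two(K(297,308),L(483,215)))
print("jaw top s",plane('scene',*K(268,332),.095),plane('side',*L(535,218),.095))
print("screws",[two(a,b) for a,b in(((41,358),(555,550)),((312,455),(555,294)))])
E
```

```text
nose [ 0.4511 -0.1903  0.012 ] cap [ 0.556  -0.3088  0.012 ]
cup s [ 0.4731 -0.2187  0.032 ]
cup s [ 0.4907 -0.2362  0.032 ]
cup s [ 0.5059 -0.2544  0.032 ]
cup s [ 0.5231 -0.2736  0.032 ]
cup d [ 0.5221 -0.2772  0.032 ]
cup d [ 0.5056 -0.2565  0.032 ]
cup d [ 0.4891 -0.2391  0.032 ]
cup d [ 0.4719 -0.2214  0.032 ]
base s [0.5143 0.3202 0.01  ]
base s [0.5211 0.0757 0.01  ]
base s [0.5971 0.0727 0.01  ]
base d [0.595 0.325 0.01 ]
base d [0.5137 0.3218 0.01  ]
base d [0.6012 0.0812 0.01  ]
base d [0.5166 0.0763 0.01  ]
prong top (array([0.5743, 0.1146, 0.0966]), np.float64(0.00033379057073554464))
jaw top s [0.5469 0.1187 0.095 ] [0.5412 0.1149 0.095 ]
screws [(array([ 0.1715,  0.4341, -0.1549]), np.float64(0.11202078899674418)), (array([ 0.118 , -0.2043, -0.1133]), np.float64(0.21129156065865284))]
```

Emit:
{"name": "drive_tool", "arguments": {
  "series": [
    [0.36, 0.5, 0, 0],
    [0.72, 1, 0, 0],
    [0.72, 1, 0, 0],
    [0.72, 1, 0, 0]
  ]
}}

```text
time_s: 0.65
tcp_pos: [0.2062, 0.4683, 0.2928]
ee_rot: [[0.97, -0.243, 0.0], [-0.243, -0.97, 0.001], [-0.0, -0.001, -1.0]]
wrist_force: [1.1, -0.0, -0.1]
gripper_width: 0.999
```

Emit:
{"name": "drive_tool", "arguments": {
  "series": [
    [0.36, 0.5, 0, 0],
    [0.72, 1, 0, 0],
    [0.72, 1, 0, 0]
  ]
}}

```text
time_s: 1.02
tcp_pos: [0.261, 0.3308, 0.2923]
ee_rot: [[0.97, -0.242, 0.0], [-0.242, -0.97, 0.0], [-0.0, -0.0, -1.0]]
wrist_force: [-0.8, 0.6, -0.0]
gripper_width: 0.998
```

Emit:
{"name": "drive_tool", "arguments": {
  "series": [
    [0.36, 0.5, 0, 0],
    [0.72, 1, 0, 0],
    [0.72, 1, 0, 0]
  ]
}}

```text
time_s: 1.4
tcp_pos: [0.3163, 0.1937, 0.2925]
ee_rot: [[0.97, -0.243, 0.001], [-0.243, -0.97, 0.001], [0.0, -0.001, -1.0]]
wrist_force: [0.4, 0.8, -0.3]
gripper_width: 1.0
```

Emit:
{"name": "drive_tool", "arguments": {
  "series": [
    [0.36, 0.5, 0, 0],
    [0.72, 1, 0, 0],
    [0.72, 1, 0, 0]
  ]
}}

```text
time_s: 1.78
tcp_pos: [0.3719, 0.0561, 0.2925]
ee_rot: [[0.97, -0.244, 0.001], [-0.244, -0.97, 0.0], [0.001, -0.0, -1.0]]
wrist_force: [-0.3, 0.2, 0.1]
gripper_width: 0.998
```

Emit:
{"name": "drive_tool", "arguments": {
  "series": [
    [0.36, 0.5, 0, 0],
    [0.72, 1, 0, 0],
    [0.72, 1, 0, 0]
  ]
}}

```text
time_s: 2.15
tcp_pos: [0.4275, -0.0819, 0.2921]
ee_rot: [[0.97, -0.244, 0.0], [-0.244, -0.97, -0.0], [0.001, 0.0, -1.0]]
wrist_force: [-0.2, 0.3, 0.1]
gripper_width: 1.001
```

Emit:
{"name": "drive_tool", "arguments": {
  "series": [
    [0.36, 0.5, 0, 0],
    [0.72, 1, 0, 0.15],
    [0.72, 1, 0, 0.297],
    [0.72, 1, 0, 0.297],
    [0.72, 1, 0, 0.297]
  ]
}}

```text
time_s: 2.78
tcp_pos: [0.4815, -0.2174, 0.2917]
ee_rot: [[0.669, -0.743, -0.0], [-0.743, -0.669, -0.0], [-0.0, 0.0, -1.0]]
wrist_force: [-0.0, 0.5, 0.1]
gripper_width: 1.001
```

Emit:
{"name": "drive_tool", "arguments": {
  "series": [
    [0.05, 0.06, 0.4, 0],
    [0.05, 0.06, 0.8, 0],
    [0.05, 0.06, 0.8, 0]
  ]
}}

```text
time_s: 3.15
tcp_pos: [0.4774, -0.2257, 0.1931]
ee_rot: [[0.671, -0.741, -0.008], [-0.741, -0.671, 0.002], [-0.007, 0.005, -1.0]]
wrist_force: [0.4, -0.3, -0.2]
gripper_width: 1.003
```

```bash
python3 - <<'E'
from station import telemetry, capture
from h import *
import cv2
np.set_printoptions(precision=4,suppress=True)
s=telemetry.sense();c=capture("wrist");cv2.imwrite("pics/w1.png",c["color"]);print(s['tcp_pos'])
np.savez("pics/w1.npz",R=s['ee_rot'],p=s['tcp_pos'])
# where do predicted points fall
R=np.array(s['ee_rot']);M=c['mount']
for x in(78,43,18,-7,-32):
    P=np.array([.5014-.669*x/1e3,-.2512+.742*x/1e3,.012 if x==78 else .032])
    q=np.linalg.inv(M)@np.r_[R.T@(P-s['tcp_pos']),1];print(x,c['cx']-c['fx']*q[0]/q[2],c['cy']+c['fy']*q[1]/q[2])
E
```

```text
[ 0.4774 -0.2257  0.1931]
78 313.1997885272796 279.4237808973114
43 313.1946672563515 246.1955561438958
18 313.21215242837985 213.29421787077735
-7 313.2305765278218 178.6261272660576
-32 313.25001726975154 142.04505014137277
```

View pics/w1.png

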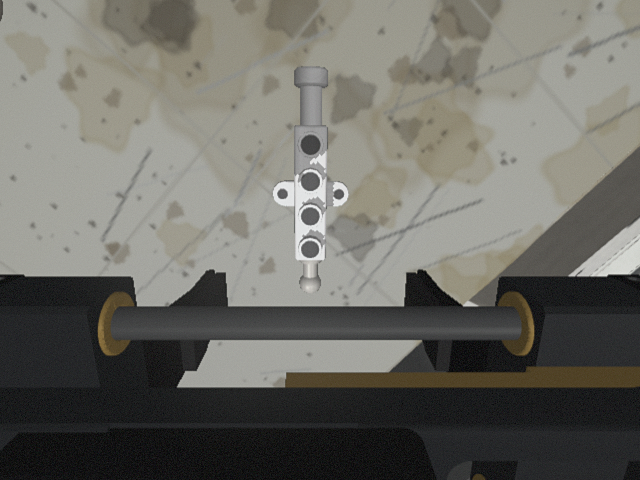

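Wrist view: the cups are at column 310, rows 249, 215, 180 and 144. That is within about 1 mm of the prediction, so I'm descending to grasp.

Emit:
{"name": "drive_tool", "arguments": {
  "series": [
    [0, 0, 0.5, 0],
    [0, 0, 0.95, 0],
    [0, 0, 0.95, 0],
    [0, 0, 0.95, 0]
  ]
}}

```text
time_s: 3.7
tcp_pos: [0.4814, -0.227, 0.0853]
ee_rot: [[0.671, -0.742, 0.006], [-0.742, -0.671, -0.002], [0.005, -0.003, -1.0]]
wrist_force: [0.4, -0.3, 0.4]
gripper_width: 1.0
```

Emit:
{"name": "drive_tool", "arguments": {
  "series": [
    [0, 0, 0.08, 0],
    [0, 0, 0.08, 0],
    [0, 0, 0.08, 0],
    [0, 0, 0.08, 0]
  ]
}}

```text
time_s: 4.2
tcp_pos: [0.479, -0.2267, 0.0731]
ee_rot: [[0.669, -0.743, 0.001], [-0.743, -0.669, -0.0], [0.001, -0.0, -1.0]]
wrist_force: [-0.3, 0.2, 0.8]
gripper_width: 0.999
```

Emit:
{"name": "drive_tool", "arguments": {
  "series": [
    [0, 0, 0, 0],
    [0, 0, 0, 0],
    [0, 0, 0, 0],
    [0, 0, 0, 0],
    [0, 0, 0, 0],
    [0, 0, 0, 0],
    [0, 0, 0, 0],
    [0, 0, 0, 0]
  ],
  "fingers": 0
}}

```text
time_s: 5.2
tcp_pos: [0.4789, -0.2266, 0.0727]
ee_rot: [[0.669, -0.743, 0.0], [-0.743, -0.669, -0.0], [0.0, -0.0, -1.0]]
wrist_force: [-0.0, 0.3, -0.2]
gripper_width: 0.271
```

Emit:
{"name": "drive_tool", "arguments": {
  "series": [
    [0, 0, -0.2, 0],
    [0, 0, -0.5, 0],
    [0, 0, -0.8, 0],
    [0, 0, -0.8, 0]
  ]
}}

```text
time_s: 5.7
tcp_pos: [0.48, -0.2268, 0.171]
ee_rot: [[0.669, -0.743, 0.006], [-0.743, -0.669, -0.001], [0.005, -0.004, -1.0]]
wrist_force: [0.3, -0.5, -2.7]
gripper_width: 0.275
```

Emit:
{"name": "drive_tool", "arguments": {
  "series": [
    [-0.2, -0.25, -0.4, 0],
    [-0.45, -0.6, -0.8, 0],
    [-0.67, -0.9, -0.8, 0],
    [-0.67, -0.9, -0.8, 0]
  ]
}}

```text
time_s: 6.2
tcp_pos: [0.5052, -0.0919, 0.2637]
ee_rot: [[0.672, -0.741, -0.001], [-0.741, -0.672, 0.001], [-0.002, 0.0, -1.0]]
wrist_force: [-1.1, -0.3, -2.8]
gripper_width: 0.273
```

Emit:
{"name": "drive_tool", "arguments": {
  "series": [
    [-0.3, -0.4, 0, 0],
    [-0.67, -0.9, 0, 0],
    [-0.67, -0.9, 0, 0]
  ]
}}

```text
time_s: 6.58
tcp_pos: [0.5315, 0.0396, 0.2625]
ee_rot: [[0.671, -0.741, -0.004], [-0.741, -0.671, -0.001], [-0.002, 0.003, -1.0]]
wrist_force: [-0.0, -0.5, -2.9]
gripper_width: 0.274
```

Emit:
{"name": "drive_tool", "arguments": {
  "series": [
    [-0.3, -0.4, 0, 0.08],
    [-0.67, -0.9, 0, 0.17],
    [-0.67, -0.9, 0, 0.26],
    [-0.67, -0.9, 0, 0.358],
    [-0.67, -0.9, 0, 0.358],
    [-0.67, -0.9, 0, 0.358]
  ]
}}

```text
time_s: 7.32
tcp_pos: [0.558, 0.1684, 0.2637]
ee_rot: [[0.018, -1.0, -0.002], [-1.0, -0.018, -0.001], [0.001, 0.002, -1.0]]
wrist_force: [0.1, -0.9, -3.0]
gripper_width: 0.271
```

```bash
python3 - <<'E'
from station import telemetry, capture
import numpy as np,cv2
s=telemetry.sense();c=capture("wrist");d=capture("scene")["color"];e=capture("side")["color"]
np.savez("pics/w2.npz",ee_rot=s['ee_rot'],tcp_pos=s['tcp_pos']);print(s['tcp_pos'],s['gripper_width'])
cv2.imwrite("pics/w2.png",c["color"]);cv2.imwrite("pics/s2.png",d);cv2.imwrite("pics/d2.png",e)
can=np.zeros((600,800,3),np.uint8)
can[:360,:480]=cv2.resize(c["color"],(480,360));can[360:600,:320]=cv2.resize(d[150:270,150:310],(320,240))
can[:600,480:800]=cv2.resize(e[120:420,240:400],(320,600));cv2.imwrite("pics/z2.png",can)
E
```

```text
[0.55800113 0.16840182 0.26373676] 0.27131411964761826
```

View pics/z2.png

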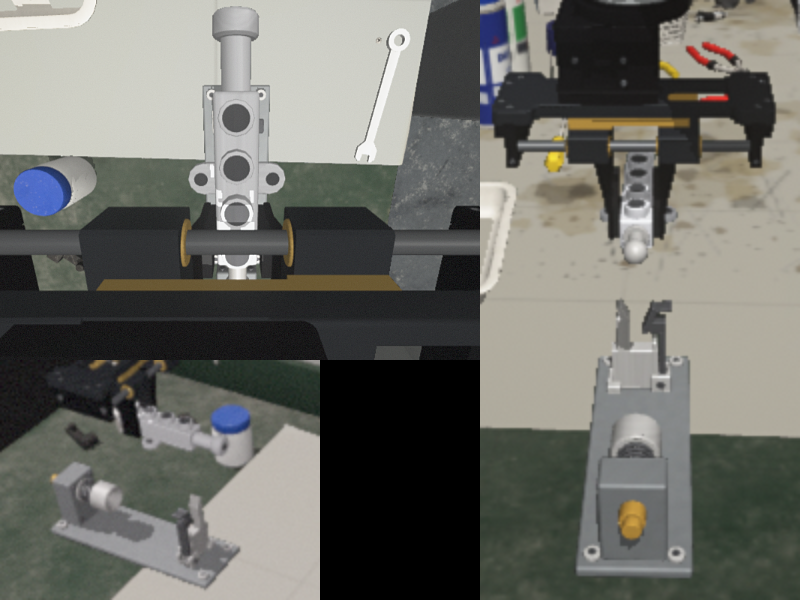

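```bash
python3 - <<'E'
from h import *
np.set_printoptions(precision=4,suppress=True)
K=lambda x,y:(170+x/3.81,190+(y-200)/3.81)
L=lambda x,y:(280+(x-400)/2.667,265+(y-200)/2.667)
print("cone mouth",plane('scene',*K(143,307),.060)," knob",two(K(27,272),L(495,495)))
print("cone far end top side z=.078",plane('side',*L(500,368),.076))
s=np.load('pics/w2.npz');c=dict(fx=359.0776,fy=359.0776,cx=315.5721,cy=235.7612,mount=np.array([[0.0005,0.964,0.2659,0.0717],[1,-0.0006,0.0001,-0.0004],[0.0003,0.2659,-0.964,-0.0941],[0,0,0,1]]))
for v in(157,220,283):print(wpl(s,c,316,v,.223))
W=lambda x,y:(x*4/3,y*4/3)
print("base corner far",wpl(s,c,*W(205,87),.01),wpl(s,c,*W(270,87),.01))
K2=lambda x,y:(150+x/2,150+(y-360)/2);L2=lambda x,y:(240+(x-480)/2,120+y/2)
for a,b in(((204,440),(640,157)),((188,431),(638,182)),((166,421),(637,202))):print("cup",two(K2(a-10,b and b-b+a*0+0) if 0 else K2(a,[0][0]+{204:420,188:417,166:413}[a]),L2(*b)))
E
```

```text
cone mouth [0.5629 0.2399 0.06  ]  knob (array([0.5524, 0.329 , 0.0691]), np.float64(0.006042800034372812))
cone far end top side z=.078 [0.5572 0.2375 0.076 ]
[0.5594 0.1039 0.223 ]
[0.5589 0.1276 0.223 ]
[0.5584 0.1537 0.223 ]
base corner far [0.5986 0.0789 0.01  ] [0.5188 0.0774 0.01  ]Traceback (most recent call last):
  File "<stdin>", line 12, in <module>
KeyError: (204, 440)
```

Emit:
{"name": "drive_tool", "arguments": {
  "series": [
    [-0.1, -0.085, 0, 0],
    [-0.1, -0.085, 0.2, 0],
    [-0.1, -0.085, 0.45, 0],
    [-0.1, -0.085, 0.7, 0],
    [-0.1, -0.085, 0.7, 0],
    [-0.1, -0.085, 0.7, 0]
  ]
}}

```text
time_s: 8.22
tcp_pos: [0.5694, 0.1823, 0.1819]
ee_rot: [[0.018, -1.0, 0.002], [-1.0, -0.018, 0.001], [-0.001, -0.002, -1.0]]
wrist_force: [0.3, -0.0, -2.1]
gripper_width: 0.276
```

Emit:
{"name": "drive_tool", "arguments": {
  "series": [
    [0, 0, 0.02, 0],
    [0, 0, 0.04, 0],
    [0, 0, 0.06, 0],
    [0, 0, 0.08, 0],
    [0, 0, 0.1, 0],
    [0, 0, 0.1, 0]
  ]
}}

```text
time_s: 8.98
tcp_pos: [0.5683, 0.1816, 0.1691]
ee_rot: [[0.017, -1.0, 0.0], [-1.0, -0.017, -0.0], [0.0, -0.0, -1.0]]
wrist_force: [-1.3, 0.1, 1.1]
gripper_width: 0.275
```

Emit:
{"name": "drive_tool", "arguments": {
  "series": [
    [0, 0, 0.02, 0],
    [0, 0, 0.04, 0],
    [0, 0, 0.06, 0],
    [0, 0, 0.08, 0],
    [0, 0, 0.08, 0]
  ]
}}

```text
time_s: 9.6
tcp_pos: [0.5686, 0.1825, 0.1591]
ee_rot: [[0.018, -1.0, 0.002], [-1.0, -0.018, 0.001], [-0.001, -0.002, -1.0]]
wrist_force: [-1.6, 4.4, 3.5]
gripper_width: 0.275
```

Emit:
{"name": "drive_tool", "arguments": {
  "series": [
    [0, 0, 0.02, 0],
    [0, 0, 0.04, 0],
    [0, 0, 0.06, 0],
    [0, 0, 0.08, 0],
    [0, 0, 0.08, 0]
  ]
}}

```text
time_s: 10.22
tcp_pos: [0.5685, 0.182, 0.1493]
ee_rot: [[0.017, -1.0, 0.001], [-1.0, -0.017, 0.001], [-0.001, -0.001, -1.0]]
wrist_force: [0.1, 6.3, 2.8]
gripper_width: 0.275
```

```bash
cat > look.py <<'E'
import sys,numpy as np,cv2
from station import telemetry, capture
n=sys.argv[1];s=telemetry.sense();d=capture("scene")["color"];e=capture("side")["color"]
print(s['time_s'],np.round(s['tcp_pos'],4),np.round(s['wrist_force'],1),np.round(s['moment'],2))
cv2.imwrite(f"pics/s{n}.png",d);cv2.imwrite(f"pics/d{n}.png",e)
can=np.zeros((480,800,3),np.uint8)  # left: scene[160:280,170:290]x4 ; right: side[225:405,260:380]x2.667
can[:,:480]=cv2.resize(d[160:280,170:290],(480,480));can[:,480:]=cv2.resize(e[225:405,260:380],(320,480));cv2.imwrite(f"pics/z{n}.png",can)
E
python3 look.py 3
```

```text
10.225 [0.5685 0.182  0.1493] [0.1 6.3 2.8] [ 1.33  0.04 -0.04]
```

View pics/z3.png

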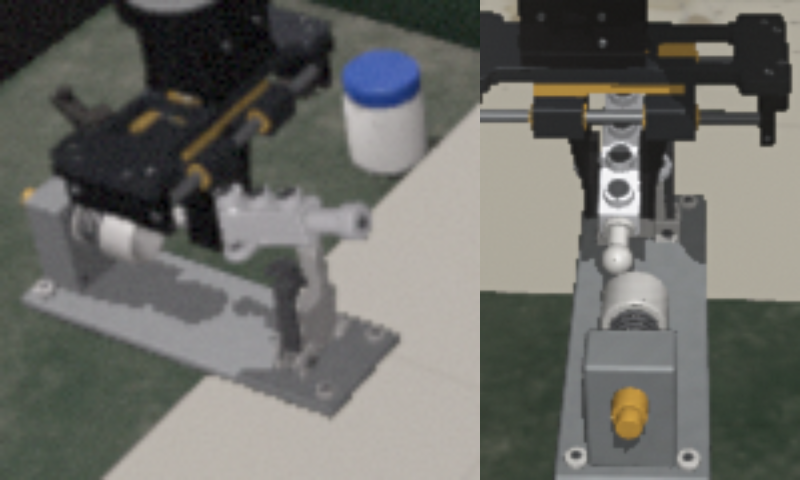

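The rail is tilting over the prong as planned, with the ball at (617,262) in the side crop and forces around 7 N. I'll continue.

Emit:
{"name": "drive_tool", "arguments": {
  "series": [
    [0, 0, 0.02, 0],
    [0, 0, 0.04, 0],
    [0, 0, 0.06, 0],
    [0, 0, 0.085, 0],
    [0, 0, 0.085, 0]
  ]
}}

```text
time_s: 10.95
tcp_pos: [0.5682, 0.1809, 0.1389]
ee_rot: [[0.017, -1.0, -0.001], [-1.0, -0.017, -0.001], [0.001, 0.001, -1.0]]
wrist_force: [0.9, 0.1, 3.4]
gripper_width: 0.271
```

```bash
python3 look.py 4; python3 - <<'E'
import cv2,numpy as np
d=cv2.imread("pics/d4.png");s=cv2.imread("pics/s4.png")
can=np.zeros((480,800,3),np.uint8)
can[:,:480]=cv2.resize(s[180:260,190:270],(480,480),interpolation=cv2.INTER_CUBIC)
can[:,480:]=cv2.resize(d[270:345,290:340],(320,480),interpolation=cv2.INTER_CUBIC);cv2.imwrite("pics/z4.png",can)
E
```

```text
10.95 [0.5682 0.1809 0.1389] [0.9 0.1 3.4] [-0.09 -0.52  0.09]
```

View pics/z4.png

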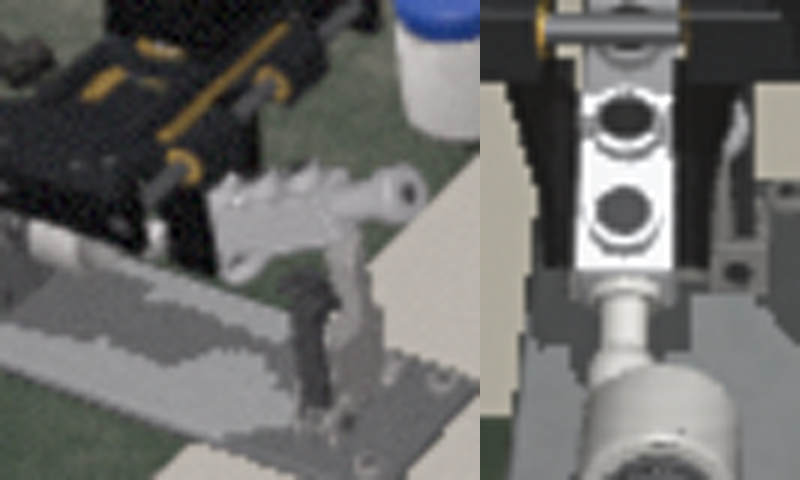

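Scene crop: the cap's end face is at (405,195). Side crop: cup centres are at (627,115) and (624,210), with the ball partly behind the cone at (617,365). Next I'll compute the tilt.

```bash
python3 - <<'E'
from h import *
np.set_printoptions(precision=4,suppress=True)
n=np.array([1,.0175,0]);k=n@[.5682,.1809,0]
def pl(a,u,v):
    e,d=ray(a,u,v);return e+d*(k-n@e)/(n@d)
cap=pl('scene',190+405/6,180+195/6);sh=pl('scene',190+325/6,180+205/6)
print("cap end",cap,"grip pt",.1809,.1389-.051)
g=np.array([.1809,.0879])
v=cap[1:]-g # rail (-115.5,-9.7) rotated
print("tilt",np.degrees(np.arctan2(v[1],-v[0])+np.arctan2(9.7,115.5)),np.linalg.norm(v))
e,d=ray('side',290+147/6.4,270+115/6.4);e2,d2=ray('side',290+144/6.4,270+210/6.4)
for (e,d) in((e,d),(e2,d2)):print("ray at x-plane undefined; y per z=.08,.09,.1:",[(e+d*(z-e[2])/d[2])[1].round(4) for z in(.08,.09,.1,.11)])
E
```

```text
cap end [0.57   0.0792 0.131 ] grip pt 0.1809 0.0879
tilt 27.748473504828524 0.11042851139387505
ray at x-plane undefined; y per z=.08,.09,.1: [np.float64(0.1415), np.float64(0.1554), np.float64(0.1693), np.float64(0.1832)]
ray at x-plane undefined; y per z=.08,.09,.1: [np.float64(0.1817), np.float64(0.1947), np.float64(0.2078), np.float64(0.2209)]
```

Emit:
{"name": "drive_tool", "arguments": {
  "series": [
    [0, 0, -0.03, 0],
    [0, 0, -0.03, 0],
    [0, 0.05, -0.03, 0],
    [0, 0.09, -0.03, 0],
    [0, 0.09, -0.03, 0],
    [0, 0.09, -0.03, 0]
  ]
}}

```text
time_s: 11.8
tcp_pos: [0.5574, 0.1815, 0.143]
ee_rot: [[0.017, -1.0, 0.0], [-1.0, -0.017, 0.0], [-0.0, -0.0, -1.0]]
wrist_force: [-0.4, -0.3, -2.3]
gripper_width: 0.269
```

Emit:
{"name": "drive_tool", "arguments": {
  "series": [
    [-0.04, 0, 0, 0],
    [-0.08, 0, 0, 0],
    [-0.12, 0, 0, 0],
    [-0.12, 0, 0, 0]
  ]
}}

```text
time_s: 12.3
tcp_pos: [0.5572, 0.1963, 0.1428]
ee_rot: [[0.018, -1.0, 0.0], [-1.0, -0.018, 0.0], [-0.0, -0.0, -1.0]]
wrist_force: [-0.2, -0.3, -2.9]
gripper_width: 0.276
```

Emit:
{"name": "drive_tool", "arguments": {
  "series": [
    [-0.02, 0, 0, 0],
    [-0.04, 0, 0, 0],
    [-0.06, 0, 0, 0],
    [-0.06, 0, 0, 0]
  ]
}}

```text
time_s: 12.8
tcp_pos: [0.5568, 0.2025, 0.1426]
ee_rot: [[0.017, -1.0, -0.001], [-1.0, -0.017, -0.001], [0.001, 0.001, -1.0]]
wrist_force: [1.2, -4.2, -3.5]
gripper_width: 0.269
```

Emit:
{"name": "drive_tool", "arguments": {
  "series": [
    [-0.02, 0, 0, 0],
    [-0.04, 0, 0, 0],
    [-0.04, 0, 0, 0],
    [-0.04, 0, 0, 0]
  ]
}}

```text
time_s: 13.3
tcp_pos: [0.5567, 0.2073, 0.1426]
ee_rot: [[0.017, -1.0, -0.001], [-1.0, -0.017, -0.001], [0.001, 0.001, -1.0]]
wrist_force: [1.9, -5.0, -3.5]
gripper_width: 0.272
```

Emit:
{"name": "drive_tool", "arguments": {
  "series": [
    [-0.02, 0, 0, 0],
    [-0.04, 0, 0, 0],
    [-0.04, 0, 0, 0],
    [-0.04, 0, 0, 0]
  ]
}}

```text
time_s: 13.8
tcp_pos: [0.5566, 0.2117, 0.1426]
ee_rot: [[0.017, -1.0, -0.001], [-1.0, -0.017, -0.002], [0.002, 0.001, -1.0]]
wrist_force: [2.0, -6.8, -3.6]
gripper_width: 0.272
```

```bash
python3 look.py 5
```

```text
13.8 [0.5566 0.2117 0.1426] [ 2.  -6.8 -3.6] [-1.86 -0.66 -0.07]
```

View pics/z5.png

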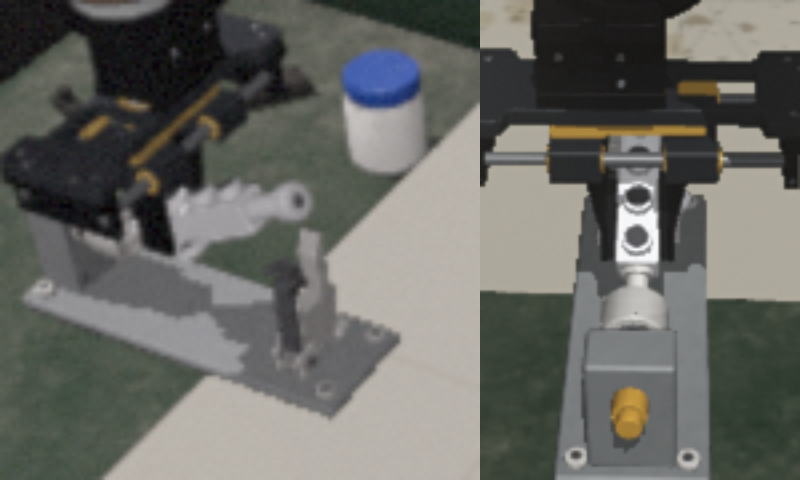

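The ball is inside the cone, whose spring looks shorter (side crop (635,290)), and the axial force is 6.8 N. The cap is clear above the fork. Next I'll swing the rail down about the nose.

Emit:
{"name": "drive_tool", "arguments": {
  "series": [
    [0.009, -0.008, 0.012, 0],
    [0.018, -0.008, 0.024, 0],
    [0.027, -0.008, 0.036, 0],
    [0.036, -0.008, 0.048, 0],
    [0.036, -0.008, 0.048, 0]
  ]
}}

```text
time_s: 14.52
tcp_pos: [0.5578, 0.2081, 0.1388]
ee_rot: [[0.018, -1.0, 0.0], [-1.0, -0.018, -0.0], [0.0, -0.0, -1.0]]
wrist_force: [-2.0, -6.0, 5.5]
gripper_width: 0.275
```

```bash
python3 look.py 6
```

```text
14.525 [0.5578 0.2081 0.1388] [-2.  -6.   5.5] [-1.19  0.59  0.1 ]
```

View pics/z6.png

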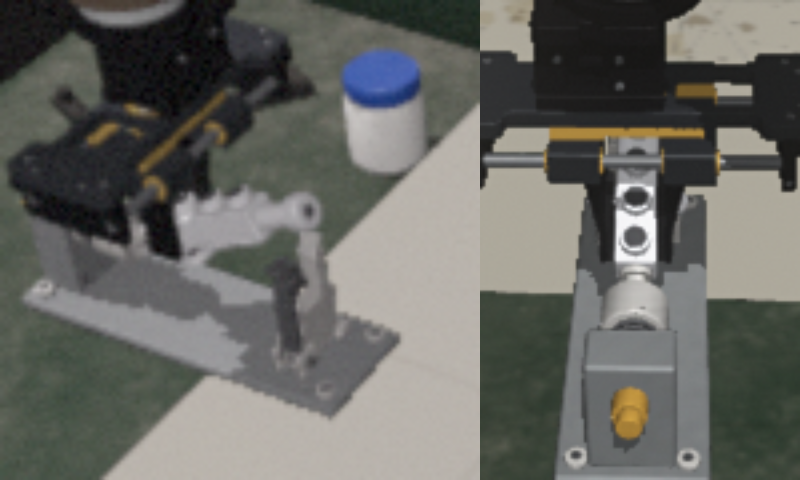

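Emit:
{"name": "drive_tool", "arguments": {
  "series": [
    [0.005, 0.004, 0.012, 0],
    [0.01, 0.004, 0.024, 0],
    [0.016, 0.004, 0.036, 0],
    [0.022, 0.004, 0.048, 0],
    [0.022, 0.004, 0.048, 0]
  ]
}}

```text
time_s: 15.25
tcp_pos: [0.5577, 0.2056, 0.1331]
ee_rot: [[0.018, -1.0, 0.001], [-1.0, -0.018, 0.0], [-0.0, -0.001, -1.0]]
wrist_force: [-0.9, -6.0, 4.7]
gripper_width: 0.27
```

Emit:
{"name": "drive_tool", "arguments": {
  "series": [
    [0.004, 0, 0.01, 0],
    [0.008, 0, 0.02, 0],
    [0.012, 0, 0.03, 0],
    [0.012, 0, 0.03, 0]
  ]
}}

```text
time_s: 15.75
tcp_pos: [0.5578, 0.2043, 0.1295]
ee_rot: [[0.018, -1.0, 0.001], [-1.0, -0.018, 0.0], [-0.0, -0.001, -1.0]]
wrist_force: [-1.0, -4.4, 3.8]
gripper_width: 0.274
```

```bash
python3 look.py 7; python3 - <<'E'
import cv2,numpy as np
d=cv2.imread("pics/d7.png");s=cv2.imread("pics/s7.png")
can=np.zeros((480,800,3),np.uint8)
can[:,:480]=cv2.resize(s[180:260,200:280],(480,480),interpolation=cv2.INTER_CUBIC)
can[:,480:]=cv2.resize(d[270:360,290:350],(320,480),interpolation=cv2.INTER_CUBIC);cv2.imwrite("pics/z7.png",can)
E
```

```text
15.75 [0.5578 0.2043 0.1295] [-1.  -4.4  3.8] [-1.04  0.41  0.11]
```

View pics/z7.png

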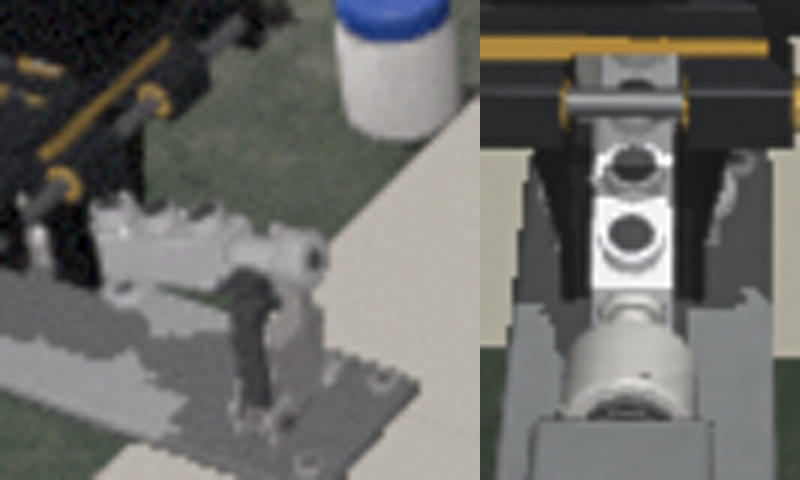

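The neck now sits above the slot behind the dark jaw (crop (250,290)), with the cap outside at (310,255) and the shoulder on the cone side. I'll lower it until it rests on the jaw.

Emit:
{"name": "drive_tool", "arguments": {
  "series": [
    [0.003, 0, 0.01, 0],
    [0.006, 0, 0.02, 0],
    [0.009, 0, 0.03, 0],
    [0.009, 0, 0.03, 0]
  ]
}}

```text
time_s: 16.35
tcp_pos: [0.5584, 0.2036, 0.1272]
ee_rot: [[0.02, -1.0, 0.003], [-1.0, -0.02, 0.001], [-0.001, -0.003, -1.0]]
wrist_force: [-2.0, -3.5, 9.7]
gripper_width: 0.272
```

Emit:
{"name": "drive_tool", "arguments": {
  "series": [
    [0.002, 0, 0.01, 0],
    [0.004, 0, 0.02, 0],
    [0.004, 0, 0.02, 0]
  ]
}}

```text
time_s: 16.73
tcp_pos: [0.5585, 0.2035, 0.1268]
ee_rot: [[0.021, -1.0, 0.004], [-1.0, -0.021, 0.001], [-0.001, -0.004, -1.0]]
wrist_force: [-7.3, -4.0, 18.8]
gripper_width: 0.275
```

Resting on the jaw, with the force up to about 19 N. I'll let go and retreat upward.

Emit:
{"name": "drive_tool", "arguments": {
  "series": [
    [0, 0, 0, 0],
    [0, 0, 0, 0],
    [0, 0, 0, 0],
    [0, 0, 0, 0],
    [0, 0, 0, 0],
    [0, 0, 0, 0]
  ],
  "fingers": 60
}}

```text
time_s: 17.48
tcp_pos: [0.5575, 0.2026, 0.1215]
ee_rot: [[0.017, -1.0, -0.0], [-1.0, -0.017, -0.0], [0.0, 0.0, -1.0]]
wrist_force: [0.4, -0.1, 0.6]
gripper_width: 0.684
```

Emit:
{"name": "drive_tool", "arguments": {
  "series": [
    [0, 0, -0.15, 0],
    [0, 0, -0.35, 0],
    [0, 0, -0.5, 0],
    [0, 0, -0.5, 0],
    [0, 0, -0.5, 0],
    [0, 0, -0.5, 0]
  ]
}}

```text
time_s: 18.23
tcp_pos: [0.557, 0.2024, 0.1806]
ee_rot: [[0.017, -1.0, -0.002], [-1.0, -0.017, -0.001], [0.001, 0.002, -1.0]]
wrist_force: [0.9, 0.1, 0.5]
gripper_width: 0.691
```

Emit:
{"name": "drive_tool", "arguments": {
  "series": [
    [0.25, 0, 0, 0],
    [0.54, 0, 0, 0],
    [0.54, 0, 0, 0],
    [0.54, 0, 0, 0],
    [0.54, 0, 0, 0],
    [0.54, 0, 0, 0],
    [0.54, 0, 0, 0],
    [0.54, 0, 0, 0]
  ],
  "fingers": 0
}}

```text
time_s: 19.23
tcp_pos: [0.5586, 0.1381, 0.1817]
ee_rot: [[0.017, -1.0, -0.0], [-1.0, -0.017, 0.0], [-0.0, 0.0, -1.0]]
wrist_force: [-0.3, -0.1, -0.2]
gripper_width: 0.008
```

```bash
python3 look.py 8; python3 - <<'E'
import cv2,numpy as np
from station import telemetry, capture
w=capture("wrist")["color"];cv2.imwrite("pics/w8.png",w)
d=cv2.imread("pics/d8.png");s=cv2.imread("pics/s8.png")
can=np.zeros((600,800,3),np.uint8)
can[:400,:400]=cv2.resize(s[180:260,200:280],(400,400),interpolation=cv2.INTER_CUBIC)
can[:400,400:]=cv2.resize(d[265:345,280:360],(400,400),interpolation=cv2.INTER_CUBIC)
can[400:,:400]=cv2.resize(w[0:300,:],(400,200));cv2.imwrite("pics/z8.png",can)
E
```

```text
19.225 [0.5586 0.1381 0.1817] [-0.3 -0.1 -0.2] [ 0.09  0.03 -0.02]
```

I have one picture left, so I'll use the contact height as the check. With the neck resting on the jaw, contact should come at TCP z of about 0.165. A seated rail should stop me at about 0.150.

Emit:
{"name": "drive_tool", "arguments": {
  "series": [
    [0, 0, 0.05, 0],
    [0, 0, 0.1, 0],
    [0, 0, 0.1, 0],
    [0, 0, 0.1, 0]
  ]
}}

```text
time_s: 19.88
tcp_pos: [0.5593, 0.1375, 0.1706]
ee_rot: [[0.017, -1.0, 0.002], [-1.0, -0.017, -0.001], [0.001, -0.002, -1.0]]
wrist_force: [1.1, -1.8, 5.4]
gripper_width: 0.004
```

Emit:
{"name": "drive_tool", "arguments": {
  "series": [
    [0, 0, 0.01, 0],
    [0, 0, 0.02, 0],
    [0, 0, 0.03, 0],
    [0, 0, 0.04, 0],
    [0, 0, 0.04, 0]
  ]
}}

```text
time_s: 20.5
tcp_pos: [0.5597, 0.1371, 0.1677]
ee_rot: [[0.018, -1.0, 0.003], [-1.0, -0.018, -0.001], [0.001, -0.003, -1.0]]
wrist_force: [-1.5, -4.8, 12.7]
gripper_width: 0.002
```

Emit:
{"name": "drive_tool", "arguments": {
  "series": [
    [0, 0, 0.01, 0],
    [0, 0, 0.02, 0],
    [0, 0, 0.03, 0],
    [0, 0, 0.03, 0]
  ]
}}

```text
time_s: 21.0
tcp_pos: [0.5601, 0.1368, 0.1649]
ee_rot: [[0.019, -1.0, 0.004], [-1.0, -0.019, -0.002], [0.002, -0.004, -1.0]]
wrist_force: [-0.6, -5.6, 17.3]
gripper_width: -0.0
```

Emit:
{"name": "drive_tool", "arguments": {
  "series": [
    [0, 0, 0.01, 0],
    [0, 0, 0.02, 0],
    [0, 0, 0.02, 0]
  ]
}}

```text
time_s: 21.38
tcp_pos: [0.5604, 0.1366, 0.1631]
ee_rot: [[0.019, -1.0, 0.005], [-1.0, -0.019, -0.002], [0.002, -0.005, -1.0]]
wrist_force: [-1.3, -7.6, 18.8]
gripper_width: 0.01
```

Emit:
{"name": "drive_tool", "arguments": {
  "series": [
    [0, 0, 0.01, 0],
    [0, 0, 0.02, 0],
    [0, 0, 0.03, 0],
    [0, 0, 0.03, 0]
  ]
}}

```text
time_s: 21.88
tcp_pos: [0.5587, 0.1368, 0.156]
ee_rot: [[0.017, -1.0, 0.0], [-1.0, -0.017, -0.001], [0.001, -0.0, -1.0]]
wrist_force: [-0.2, -2.3, 2.9]
gripper_width: 0.004
```

Emit:
{"name": "drive_tool", "arguments": {
  "series": [
    [0, 0, 0.01, 0],
    [0, 0, 0.02, 0],
    [0, 0, 0.03, 0],
    [0, 0, 0.03, 0]
  ]
}}

```text
time_s: 22.38
tcp_pos: [0.5584, 0.1381, 0.1512]
ee_rot: [[0.017, -1.0, -0.001], [-1.0, -0.017, -0.0], [0.0, 0.001, -1.0]]
wrist_force: [0.2, -0.4, -0.1]
gripper_width: 0.008
```

The force fell from 19 N to about 0, so the neck has snapped past the jaw. Now I'll press it firmly onto the slot floor.

Emit:
{"name": "drive_tool", "arguments": {
  "series": [
    [0, 0, 0.01, 0],
    [0, 0, 0.02, 0],
    [0, 0, 0.03, 0],
    [0, 0, 0.03, 0]
  ]
}}

```text
time_s: 22.88
tcp_pos: [0.5589, 0.1379, 0.15]
ee_rot: [[0.018, -1.0, 0.001], [-1.0, -0.018, -0.0], [0.0, -0.001, -1.0]]
wrist_force: [-3.2, -0.5, 9.5]
gripper_width: 0.008
```

Emit:
{"name": "drive_tool", "arguments": {
  "series": [
    [0, 0, 0.01, 0],
    [0, 0, 0.02, 0],
    [0, 0, 0.02, 0]
  ]
}}

```text
time_s: 23.25
tcp_pos: [0.5591, 0.138, 0.1499]
ee_rot: [[0.019, -1.0, 0.003], [-1.0, -0.019, -0.0], [0.0, -0.003, -1.0]]
wrist_force: [-6.9, -1.1, 20.5]
gripper_width: 0.01
```

Hard stop at z = 0.150 with 20 N, which is the seated height. I'll retreat and check.

Emit:
{"name": "drive_tool", "arguments": {
  "series": [
    [0, 0, -0.3, 0],
    [0, 0, -0.7, 0],
    [0, 0, -1, 0],
    [0, 0, -1, 0],
    [0, 0, -1, 0]
  ]
}}

```text
time_s: 23.88
tcp_pos: [0.558, 0.1378, 0.265]
ee_rot: [[0.017, -1.0, -0.001], [-1.0, -0.017, 0.0], [-0.0, 0.001, -1.0]]
wrist_force: [-0.5, -1.2, 0.1]
gripper_width: 0.005
```

Emit:
{"name": "drive_tool", "arguments": {
  "series": [
    [0, 0.5, -0.3, 0],
    [0, 1, -0.3, 0],
    [0, 1, -0.3, 0],
    [0, 1, -0.3, 0],
    [0, 1, -0.3, 0]
  ]
}}

```text
time_s: 24.5
tcp_pos: [0.4394, 0.1361, 0.3011]
ee_rot: [[0.017, -1.0, -0.001], [-1.0, -0.017, -0.001], [0.001, 0.001, -1.0]]
wrist_force: [-0.0, -0.0, -0.0]
gripper_width: 0.005
```

```bash
python3 look.py 9; python3 - <<'E'
import cv2,numpy as np
d=cv2.imread("pics/d9.png");s=cv2.imread("pics/s9.png")
can=np.zeros((600,800,3),np.uint8)
can[:400,:400]=cv2.resize(s[185:265,190:270],(400,400),interpolation=cv2.INTER_CUBIC)
can[:500,400:]=cv2.resize(d[265:365,280:360],(400,500),interpolation=cv2.INTER_CUBIC)
cv2.imwrite("pics/z9.png",can)
E
```

```text
24.5 [0.4394 0.1361 0.3011] [-0. -0. -0.] [ 0.13 -0.07 -0.03]
```

View pics/z9.png

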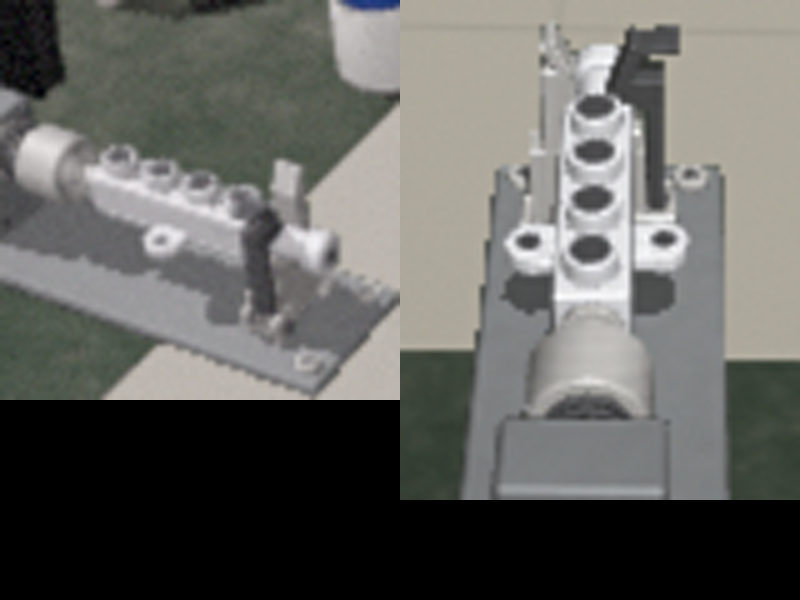

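The rail lies level with its cups up, its nose in the cone (scene crop (60,160)) and its neck under the upright jaw at (260,240). The cap is outside the fork. I'll check the height across the two views, then hand in.

```bash
python3 - <<'E'
from h import *
from station import order
np.set_printoptions(precision=4,suppress=True)
K=lambda x,y:(190+x/5,185+y/5);L=lambda x,y:(280+(x-400)/5,265+y/5)
for a,b in(((121,157),(591,250)),((162,170),(593,198)),((202,183),(595,151)),((243,200),(597,107))):print(two(K(*a),L(*b)))
print(order.finish_job())
E
```

```text
(array([0.5578, 0.2107, 0.0794]), np.float64(0.0009226179115648189))
(array([0.5585, 0.1851, 0.0797]), np.float64(0.0009411046992198012))
(array([0.5592, 0.1605, 0.0798]), np.float64(0.0009410463254994252))
(array([0.5593, 0.135 , 0.0787]), np.float64(0.00024164937679335165))
the job is handed in; nothing more can be done
None
```

The rail is mounted in the clamp with its cups up, and I handed the job in at about 24.5 s; no verdict is reported.

**What I did:**
- I gripped the rail at its flat sides and tilted it nose-down about 29 degrees by lowering it against the fork's fixed prong.
- I pushed the ball nose into the cone, pressing it back roughly 10 mm judging by the force, then swung the neck down onto the jaw and let go.
- With the fingers shut, I pressed on the cup nearest the fork. The force climbed to 19 N, dropped to about zero as the neck passed the jaw, and then met a hard stop at the seated height, where I pressed to 20 N.

**Last checks:**
- **Rail position:** seen from two cameras, the four cup rims are at z = 0.079 to 0.080 m (0.080 is seated). The rail is level, its axis is within about 1 mm of the clamp's, and the neck is about 5 mm before the fork seat.
- **Clamp:** the last picture shows the nose in the cone and the jaw upright over the neck.
- **Clear of the work:** the arm was clear with zero wrist force.

**Not measured:** I had no direct reading of the jaw angle, the cone travel or the contact force between rail and clamp. I did not measure whether the pot, spanner or screwdriver had moved, but the arm never went near them.

**Didn't match:** first contact when pressing came about 6 mm higher than I predicted. It did not affect the seating.

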